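# Weigh a sealed soil can on the guided spring scale

## Robot

A 6-joint arm with a two-finger parallel gripper is mounted at the origin on a cart in front of the work surface, level with it; the furniture and walls round the work are solid. World frame = base frame: x ahead of the robot, y to its left, z up, the work surface at z = 0. Lengths are in m, angles in rad, forces in N, time in s.
With the tool pointing down it reaches from about 0.25 to 0.85 m from the base axis. Payload 12.5 kg.
Tool frame: the origin (TCP) lies between the finger pads; the fingertips stand 25 mm ahead of it and the grasp point (between the pads) lies 6 mm ahead of it (ctrl.tips_ahead is the distance from the TCP to the fingertips, in m); z points along the fingers, y is the direction in which the jaws open and shut (so a half turn about z gives the same grasp; the last joint's range is limited). The gripper opens to 93 mm and grips with 3 to 60 N. Pads are 15 mm wide; open, the fingers measure 128 mm over their backs; the gripper's body (75 mm by 188 mm) begins 65 mm behind the grasp point.
Start: joints at [1.191, 0.351, 1.652, -0, 1.139, -0.085], TCP at [0.16, 0.526, 0.244] pointing down, gripper open.
Joint ranges: [-2.75, 2.75], [-0.79, 2.1], [0.01, 2.65], [-1.57, 4.71], [0.07, 3.14], [-2.87, 2.87]. Speed limits (rad/s): [2.22, 2.22, 2.79, 3.14, 3.14, 3.14].

## Interface

Orientations are given as [roll, pitch, yaw] about the fixed x, y, z axes, in that order (R = Rz(yaw) Ry(pitch) Rx(roll)).
In Python, from bench import ctrl gives the robot as it stands. The module is installed in compiled form; this text tells all that it offers.
- The arm moves only by the shell command python3 -m jog 'ROWS'. ROWS is JSON, a list of rows, each an object with "gripper": the closure, from 0 (fully open) to 1 (shut); "slide": the shift along the tool's x, y, z normalised to -1 to 1, where 1 is 50 cm, a list of three; "turn": the turn about the tool's z normalised to -1 to 1, where 1 is 1.5 rad. A call has exactly 5 rows; each row shifts and turns the commanded pose from where the row before left it, along the tool's axes as they then stand; what a row does not reach is not made up. A row lasts 1/12 s, in which the tool goes at most 41.7 mm and 7.16 degrees, less where a joint would pass 70% of its speed; a pose out of reach is approached as far as the arm can. A call with a number of a shift or a turn outside -1 to 1 is refused whole. A call with a gripper value outside its range is refused whole. The fingers move at their own pace and stop on an object; the grip force is fixed at half the most. Time passes only in rows, so rows that do not move let the fingers close, or fill a call up. It gives the time, the measured TCP pose, the force and the opening at its end, in the units of the state.
- ctrl.get_obs(): the state, without advancing time (a new reading comes with each control period).
- ctrl.capture(name): name is "scene" or "top" or "wrist"; returns (picture, depth): 384x512x3 uint8, blue, green, red; 384x512 float32, m along the optical axis (not along the pixel's ray), 0 where there is no reading.
- ctrl.camera_model(name): a dict with "fx", "fy", "cx", "cy" (pixels), "dist" ([k1, k2, p1, p2, k3] as OpenCV has them; the pictures are not rectified), "world_from_camera" (4x4, takes a point from camera to world coordinates). Camera axes: x right, y down, z forward; pixel columns grow to the right and rows downward; lengths in m; the calibration is good to about 2 mm. A picture is of the moment at which its call begins: read the wrist's pose just before it. camera_model takes no time and is no camera call; for the wrist camera it gives the pose at the moment of the call.
- ctrl.hand_in(): hands the job in, once; it reports no verdict.
The state is a dict: "t": time; "qpos": joint angles; "qvel": joint speeds; "effort": joint torques, N m; "tcp_pos": TCP position; "eef_rot": TCP orientation; "wrist_force": force on the tool from outside, world axes, zero at the start; "wrist_torque": the same for the moment, N m; "grip_width": finger opening in m.
Only numpy, scipy, OpenCV 4.12 (cv2) and the standard library are available. Lean on these libraries where they do the work, as an engineer would, in place of code of your own. Each camera call takes 0.05 s, during which the arm holds its last target. There are 200 camera calls.

## Task

Weigh the sealed sample can that stands alone on the worktop: hang it by the bail on its lid on the hook of the spring scale and slowly ease its unknown weight on to the spring until the hook carries all of it, so that the hook neither jerks on the way nor bobs when you let go, and leave it hanging untouched for a good second after it has come to rest. Then ease it off just as slowly, the sprung hook following it up without snapping back, and stand the can upright in the free pocket of the wooden rack. Do not force the hook or the scale, and leave the weighed can and the brass weights where they are.

Things in the scene. Friction and masses are not known exactly. Their poses are not given: they have to be found in the camera images.
- sample_can: the sealed can to weigh, alone on the worktop; origin at the centre of its underside, z up. Steel body 52 mm in diameter, ribbed aluminium lid 54 mm in diameter from 44 to 62 mm height, fixed steel bail on top. Grasp the lid, fingers on the can's +y and -y sides so that the bail lies between them. Mass unknown, 0.2 to 0.8 kg
- sample_can_mid (a point): centre of the sample can's body and lid, on its axis, 31 mm above its underside (31 mm below the lid's top)
- can_bail (a point): middle of the bail's level top bar (its centre line), on the can's axis, 91 mm above the can's underside. The bail is an upside-down U of 6 mm round steel bar, 40 mm wide, its bar along y, its top 94 mm above the underside; the opening under it is 28 mm wide and 26 mm high (lid to underside of bar)
- hook_seat (a point): seat of the hook (moves with it), 230 mm above the worktop when empty. An 8 mm bar runs along this frame's -x from the carriage (127 mm behind the seat) to a shallow valley, the seat, and an upturned tip 19 mm ahead of it. The tip's top is 10 mm above the seat, the bar's lowest point 10 mm below. The bail's bar rests across it (along y), its centre line 1 mm above the seat
- scale_hook (a joint): travel of the sprung hook down from its empty position, m (0 to 0.095, a stop at both ends). Spring 90 N/m after a preload of 0.25 N, so 10 mm for about 1.15 N; a hung can comes to rest at 0.019 to 0.085, by its weight. Lightly damped: let go out of balance, it bobs for a second or more
- hook_scale: the fixed spring scale: grey base plate 260 x 100 x 18 mm with two upright guide rods and a crosshead 410 mm high at the rear; origin at the centre of the base's underside. The guide rods are 80 mm behind it (+x), the hook seat is 60 mm ahead of it (-x). Behind the seat the hook's bar climbs to run level, its top 14 mm above the seat from 30 mm back; above the hook there is free room, below it 210 mm to the base
- can_rack: the fixed rack, a wooden block 90 x 215 mm, top 34 mm above the worktop, with two round pockets of 57 mm diameter and 20 mm depth at 57.5 mm to either side of the middle along its y; origin at the centre of its underside
- free_pocket (a point): centre of the floor of the rack's free pocket (the one on the rack's -y side, to the robot's right), 14 mm above the worktop, 20 mm below the rack's top
- weighed_can: another can of the same make, already weighed, standing in the rack's other pocket (rack's +y side), 115 mm from the free one; origin at the centre of its underside, 94 mm high with its bail
- weight_500g: bystander: loose brass weight with a knob, 38 mm diameter, 52 mm high; origin at the centre of its underside
- weight_200g: bystander: loose brass weight with a knob, 29 mm diameter, 38 mm high; origin at the centre of its underside
There are look-alikes about, which are no part of the job. What is shaped like the sample_can but green is not meant.

How it is judged:
On the way, in this order (a step that is already met when the one before it is completed fails the run):
1. the can hangs by its bail on the hook, untouched by the robot, and has been at rest for a second (value of joint scale_hook above 0.01 m and contact force between hook_scale and sample_can above 1 N and distance between can_bail and hook_seat below 0.01 m and contact force between each of the arm, the fingers and sample_can below 0.05 N and velocity of joint scale_hook between -0.005 and 0.005 m/s and linear speed of sample_can below 0.02 m/s), for 1 s.
2. the can is off the hook and the hook is back at its empty position (value of joint scale_hook below 0.003 m and contact force between hook_scale and sample_can below 0.05 N and horizontal distance between can_bail and hook_seat above 0.03 m), for 0.1 s.
At the end, for the whole second after the job is handed in: the sample can stands upright (within 0.08 rad) and at rest on the floor of the rack's free pocket (within 5 mm sideways, 3 mm in height), released; the hook is empty and back at its top within 3 mm (horizontal distance between sample_can and free_pocket below 0.005 m and z of sample_can in the frame of free_pocket below 0.003 m and angle between sample_can's own z axis and vertical below 0.08 rad and linear speed of sample_can below 0.01 m/s and value of joint scale_hook below 0.003 m); the robot touches nothing.
It fails at once if the hook jerks: it moves down, or snaps up, faster than 0.12 m/s (velocity of joint scale_hook above 0.12 m/s or velocity of joint scale_hook below -0.12 m/s).
It fails at once if the can is let go out of balance, so that the hook bobs: with the can out of the fingers the hook moves faster than 0.06 m/s (6 mm, or half a newton, out of balance is about the limit) (contact force between the fingers and sample_can below 0.5 N and (velocity of joint scale_hook above 0.06 m/s or velocity of joint scale_hook below -0.06 m/s)).
It fails at once if the scale or its hook is forced: more than 14 N on it from anything (contact force between hook_scale and anything else above 14 N).
It fails at once if the weighed can is moved by more than 10 mm (distance of weighed_can from where it was at the start of the episode above 0.01 m).
It fails at once if a loose brass weight is moved by more than 20 mm (distance of any of weight_500g, weight_200g from where it was at the start of the episode above 0.02 m).
It also fails if it takes over 72 s, if anything falls off the work surface, if the arm or the gripper's body presses on something with over 40 N, if the wrist force passes 120 N, or if a joint passes its speed limit or range.

## Working session

There is one attempt and no reset: what is moved stays moved. The work goes in short steps, Python scripts to look and compute and a shell command to move; the robot and the scene stay as the last step left them, time stands still between calls to the robot, and variables do not carry over. Pictures are saved under pics/ and viewed, about 8 in all and at most 12, crops included, and the job is handed in when it is done.

```bash
mkdir -p pics; python3 - <<'E'
from bench import ctrl
import cv2,numpy as np
o=ctrl.get_obs();print({k:np.round(v,3) for k,v in o.items()},ctrl.tips_ahead)
for n in("scene","top"):
    p,d=ctrl.capture(n);cv2.imwrite(f"pics/{n}0.png",p);np.save(f"pics/{n}0.npy",d)
    m=ctrl.camera_model(n);print(n,m["fx"],m["cx"],m["cy"],m["dist"],np.round(m["world_from_camera"],3).tolist())
E
```

```text
{'t': np.float64(0.0), 'qpos': array([ 1.191,  0.351,  1.652, -0.   ,  1.139, -0.085]), 'qvel': array([-0.001,  0.001, -0.   ,  0.   ,  0.   , -0.002]), 'effort': array([ 2.0000e-03, -4.9731e+01, -2.8526e+01,  7.0000e-02,  2.6000e-02,
       -0.0000e+00]), 'tcp_pos': array([0.16 , 0.526, 0.243]), 'eef_rot': array([-3.14 , -0.   ,  2.847]), 'wrist_force': array([-0.89 , -0.202,  0.058]), 'wrist_torque': array([ 0.009, -0.034,  0.031]), 'grip_width': np.float64(0.093)} 0.025
scene 422.1804135929282 260.750391539952 191.37341040171867 [0.01737214 0.         0.         0.         0.        ] [[0.662, -0.471, 0.582, -0.146], [-0.749, -0.435, 0.5, -0.591], [0.018, -0.767, -0.641, 0.91], [0.0, 0.0, 0.0, 1.0]]
top 391.45675171041535 258.7599514100727 185.608118545186 [-0.08746561  0.          0.          0.          0.        ] [[-0.01, -0.984, 0.18, 0.289], [-1.0, 0.01, 0.002, -0.031], [-0.004, -0.18, -0.984, 1.373], [0.0, 0.0, 0.0, 1.0]]
```

View pics/scene0.png

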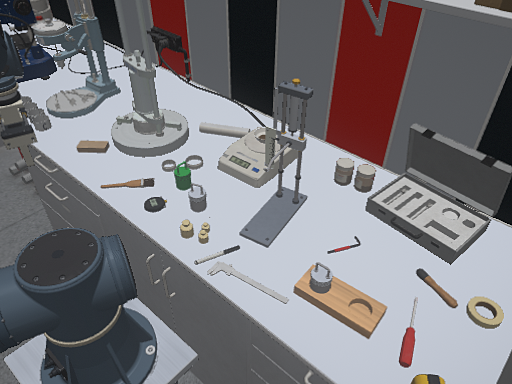

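View pics/top0.png

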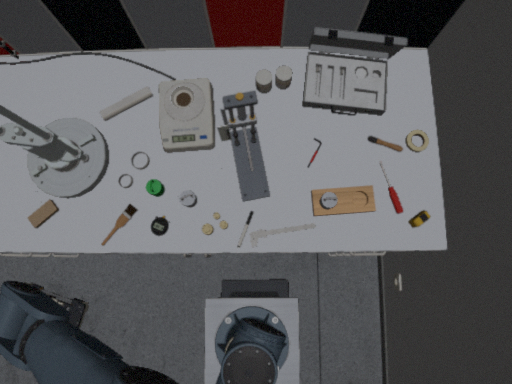

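The scene view shows the silver can at (198,195) and its green look-alike at (182,177). The hook scale is around (290,150), and the rack at (340,298) has its free pocket at (360,305). In the top view the silver can is at (187,199), the green one at (154,187), the scale at (248,150) and the free pocket at (360,200). Next are enlarged crops.

```bash
cat > h.py <<'E'
from bench import ctrl
import cv2,numpy as np
def K(m): return np.array([[m["fx"],0,m["cx"]],[0,m["fy"],m["cy"]],[0,0,1]])
def proj(m,P):
    T=np.linalg.inv(m["world_from_camera"]);P=np.atleast_2d(np.float64(P))
    return cv2.projectPoints(P,cv2.Rodrigues(T[:3,:3])[0],T[:3,3],K(m),np.float64(m["dist"]))[0][:,0]
def rays(m,uv):
    n=cv2.undistortPoints(np.float64(uv).reshape(-1,1,2),K(m),np.float64(m["dist"]))[:,0]
    T=m["world_from_camera"];return T[:3,3],np.c_[n,np.ones(len(n))]@T[:3,:3].T
def plane(m,uv,z):
    c,r=rays(m,uv);return c+r*((z-c[2])/r[:,2])[:,None]
def cloud(m,d):
    h,w=d.shape;v,u=np.mgrid[:h,:w];c,r=rays(m,np.c_[u.ravel(),v.ravel()])
    return (c+r*d.reshape(-1,1)).reshape(h,w,3)
E
python3 - <<'E'
from h import *
S=cv2.imread("pics/scene0.png");T=cv2.imread("pics/top0.png")
c=lambda p,x,y,w,h,o:cv2.resize(p[y:y+h,x:x+w],o,interpolation=cv2.INTER_CUBIC)
a=c(T,140,170,100,75,(400,300));b=c(T,210,85,80,60,(400,300));e=c(T,300,170,100,75,(400,300));f=c(S,230,75,100,75,(400,300))
cv2.imwrite("pics/crop.png",np.vstack([np.hstack([a,b]),np.hstack([e,f])]))
for n in("scene","top"):
    m=ctrl.camera_model(n);C=cloud(m,np.load(f"pics/{n}0.npy"))
    reg={"scene":dict(can=(185,180,215,212),rack=(295,262,386,332)),"top":dict(can=(174,188,200,210),rack=(310,186,376,216),weights=(200,208,232,238),base=(230,130,272,202))}[n]
    for k,(x0,y0,x1,y1) in reg.items():
        P=C[y0:y1,x0:x1].reshape(-1,3);z=P[:,2]
        for lo,hi in((.012,.024),(.028,.04),(.055,.068),(.08,.1)):
            q=P[(z>lo)&(z<hi)]
            if len(q)>6: 
                r=cv2.minAreaRect(np.float32(q[:,:2]*1000));print(n,k,lo,len(q),np.round(q.mean(0),4),np.round(r[0],1),np.round(r[1],1),round(r[2],1))
    P=C.reshape(-1,3);
    if n=="top": print("table z",np.median(C[200:240,330:380,2]),np.median(C[140:180,200:220,2]))
E
```

```text
scene can 0.012 60 [0.4882 0.232  0.0184] [496.3 254.9] [136.   44.5] 70.8
scene can 0.028 67 [0.4843 0.2251 0.0342] [495.3 253.6] [134.5  45.2] 71.2
scene can 0.055 162 [0.4829 0.2126 0.061 ] [485.8 213.7] [51.5 51.5] 78.8
scene can 0.08 31 [0.4861 0.215  0.0893] [486.  215.8] [ 8.  40.1] 15.6
scene rack 0.012 530 [ 0.4677 -0.355   0.0166] [ 463.  -328.1] [ 81.9 222.8] 12.7
scene rack 0.028 1938 [ 0.4728 -0.3344  0.0337] [ 478.6 -322.4] [ 95.6 217.1] 4.2
scene rack 0.055 60 [ 0.4553 -0.2736  0.0622] [ 459.2 -272.2] [22.4 52.9] 25.0
scene rack 0.08 26 [ 0.4728 -0.2669  0.0895] [ 472.4 -264.8] [ 6.  38.9] 4.0
top can 0.012 8 [0.4825 0.1964 0.0177] [482.1 197.4] [ 9.4 37.2] 66.8
top can 0.028 11 [0.4778 0.2008 0.0341] [476.7 202.5] [10.7 41.5] 47.0
top can 0.055 162 [0.4895 0.2144 0.0628] [490.4 214.9] [52.8 48.8] 2.0
top can 0.08 20 [0.4904 0.2147 0.0929] [490.4 215.6] [ 5.5 34.3] 22.7
top rack 0.012 216 [ 0.4808 -0.359   0.0162] [ 475.9 -319.8] [ 82.4 212.2] 3.2
top rack 0.028 1112 [ 0.4795 -0.3209  0.0343] [ 480.4 -320.6] [ 91.  214.8] 3.8
top rack 0.055 9 [ 0.4705 -0.2532  0.0639] [ 475.6 -260.6] [47.4 44.1] 52.9
top rack 0.08 18 [ 0.4712 -0.2588  0.0831] [ 476.1 -260.6] [41.5 33.6] 32.6
top weights 0.012 41 [0.4158 0.1105 0.0194] [402.9 110. ] [55.5 79.9] 79.1
top weights 0.028 85 [0.3928 0.1345 0.0343] [394.  129.7] [52.7 80. ] 43.8
top weights 0.055 8 [0.3849 0.1506 0.0565] [385.  151.5] [16.6 10.4] 1.0
top base 0.012 1631 [0.6038 0.0031 0.0185] [619.8   5.3] [260.8 100. ] 10.3
top base 0.028 23 [0.6963 0.0236 0.031 ] [698.2  19.8] [16.1 77.9] 13.0
top base 0.08 13 [0.6946 0.0219 0.088 ] [695.3  19.8] [ 5.3 69.3] 10.5
table z 0.0018499874163395713 0.0019905367444648103
```

View pics/crop.png

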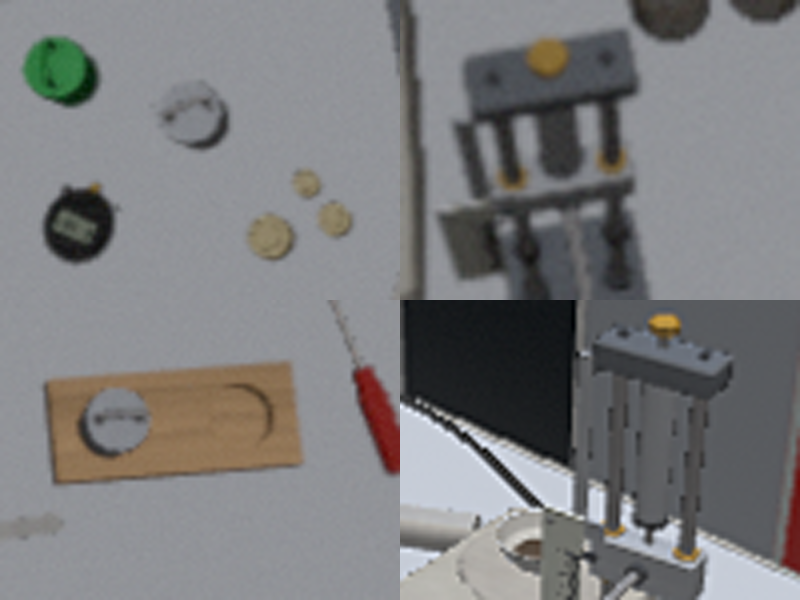

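The crop confirms the targets. The silver can is at crop (193,112), alone on the worktop. The green can at (60,68) is the look-alike, and the other silver can sits in the rack. The free pocket is at crop (240,415). Three brass knobs are at (270,235), (335,218) and (306,183). Next I refine the bail, hook and rack directions.

```bash
python3 - <<'E'
from h import *
def pca(q):
    q=q[:,:2];c=q.mean(0);v=np.linalg.svd(q-c)[2][0];v=v*np.sign(v[np.argmax(abs(v))]);return np.round(c,4),np.round(v,3),round(np.degrees(np.arctan2(v[1],v[0])),1)
for n in("scene","top"):
    m=ctrl.camera_model(n);C=cloud(m,np.load(f"pics/{n}0.npy"));P=C.reshape(-1,3)
    def sel(x0,x1,y0,y1,z0,z1): return P[(P[:,0]>x0)&(P[:,0]<x1)&(P[:,1]>y0)&(P[:,1]<y1)&(P[:,2]>z0)&(P[:,2]<z1)]
    for nm,b in dict(bail=(.45,.53,.18,.25,.085,.1),lid=(.45,.53,.18,.25,.055,.068),wbail=(.43,.52,-.30,-.22,.085,.1)).items():
        q=sel(*b);print(n,nm,len(q),*pca(q),np.round(q.mean(0)[2],4), np.round((q.min(0)+q.max(0))/2,4))
    q=sel(.4,.8,-.15,.15,.012,.024);r=cv2.minAreaRect(np.float32(q[:,:2]*1000));print("base",r)
    # hook: points z .2-.27
    q=sel(.5,.68,-.08,.08,.19,.27);print("hook",len(q));print(np.round(q[np.argsort(q[:,0])][::max(1,len(q)//25)],3).tolist())
    q=sel(.5,.8,-.12,.14,.2,.3); 
    th=np.radians(10.3)
    # seat prediction pixels
    print(proj(m,[[.561,-.0055,.23],[.542,-.009,.24],[.62,.005,.018]]).round(1).tolist())
E
```

```text
scene bail 25 [0.4863 0.2151] [-0.338  0.941] 109.8 0.0909 [0.4864 0.2151 0.0909]
scene lid 162 [0.4829 0.2126] [0.473 0.881] 61.8 0.061 [0.4866 0.2139 0.0612]
scene wbail 19 [ 0.4731 -0.2665] [-0.057  0.998] 93.2 0.0921 [ 0.4736 -0.2647  0.0928]
base ((595.992919921875, 41.49054718017578), (388.8186950683594, 202.59938049316406), 4.553844451904297)
hook 377
[[0.538, -0.01, 0.241], [0.558, -0.008, 0.226], [0.57, -0.007, 0.229], [0.583, -0.003, 0.24], [0.603, 0.003, 0.243], [0.624, 0.002, 0.24], [0.645, 0.009, 0.243], [0.664, 0.08, 0.197], [0.666, 0.075, 0.265], [0.667, 0.071, 0.235], [0.667, 0.078, 0.2], [0.668, 0.075, 0.212], [0.668, 0.062, 0.255], [0.669, 0.071, 0.195], [0.669, 0.069, 0.224], [0.67, 0.068, 0.266], [0.671, 0.065, 0.267], [0.672, 0.049, 0.239], [0.673, 0.055, 0.256], [0.675, 0.064, 0.265], [0.676, 0.048, 0.231], [0.677, 0.016, 0.248], [0.678, 0.038, 0.227], [0.678, 0.056, 0.267], [0.679, 0.037, 0.254], [0.68, 0.044, 0.234]]
[[267.2, 166.8], [263.6, 167.5], [275.2, 211.9]]
top bail 19 [0.4909 0.214 ] [-0.38   0.925] 112.3 0.0935 [0.4892 0.2151 0.0928]
top lid 162 [0.4
[... 269 characters left out ...]
, 0.24], [0.554, -0.01, 0.235], [0.561, -0.007, 0.228], [0.571, -0.007, 0.228], [0.576, -0.007, 0.233], [0.584, -0.004, 0.238], [0.589, -0.001, 0.24], [0.598, 0.005, 0.244], [0.607, 0.005, 0.244], [0.616, 0.005, 0.245], [0.622, 0.008, 0.245], [0.632, 0.008, 0.243], [0.64, 0.005, 0.238], [0.647, 0.008, 0.245], [0.654, 0.014, 0.242], [0.664, 0.017, 0.243], [0.67, 0.078, 0.236], [0.67, 0.062, 0.243], [0.671, 0.071, 0.214], [0.671, 0.074, 0.242], [0.671, 0.079, 0.259], [0.672, 0.067, 0.257], [0.672, 0.066, 0.198], [0.673, 0.069, 0.264], [0.674, 0.061, 0.252], [0.677, 0.06, 0.262], [0.678, 0.059, 0.241], [0.678, 0.019, 0.246], [0.68, 0.049, 0.261]]
[[250.6, 165.0], [251.8, 170.4], [249.0, 162.7]]
```

The measurements agree:

| Item | Position (m) | Direction |
|---|---|---|
| Sample can | (0.488, 0.2145), lid z 0.062, bail z 0.091 | yaw about 21° |
| Hook seat | (0.561, -0.006, 0.23) | yaw about 10° |
| Rack | centre (0.480, -0.321) | yaw about 4° |

Moving above the can.

```bash
python3 -m jog '[{"gripper":0,"slide":[-0.0674,-0.0338,0],"turn":0},{"gripper":0,"slide":[-0.0674,-0.0338,0],"turn":0},{"gripper":0,"slide":[-0.0674,-0.0338,0],"turn":0},{"gripper":0,"slide":[-0.0674,-0.0338,0],"turn":0},{"gripper":0,"slide":[-0.0674,-0.0338,0],"turn":0}]'
python3 -m jog '[{"gripper":0,"slide":[-0.0674,-0.0338,0],"turn":0},{"gripper":0,"slide":[-0.0674,-0.0338,0],"turn":0},{"gripper":0,"slide":[-0.0674,-0.0338,0],"turn":0},{"gripper":0,"slide":[-0.0674,-0.0338,0],"turn":0},{"gripper":0,"slide":[-0.0674,-0.0338,0],"turn":0}]'
python3 -m jog '[{"gripper":0,"slide":[-0.0674,-0.0338,0],"turn":0},{"gripper":0,"slide":[-0.0674,-0.0338,0],"turn":0},{"gripper":0,"slide":[0,0,0],"turn":-0.0735},{"gripper":0,"slide":[0,0,0],"turn":-0.0735},{"gripper":0,"slide":[0,0,0],"turn":-0.0735}]'
python3 -m jog '[{"gripper":0,"slide":[0,0,0],"turn":-0.0735},{"gripper":0,"slide":[0,0,0],"turn":-0.0735},{"gripper":0,"slide":[0,0,0],"turn":-0.0735},{"gripper":0,"slide":[0,0,0],"turn":0},{"gripper":0,"slide":[0,0,0],"turn":0}]'
cat > wc.py <<'E'
from h import *
import sys
o=ctrl.get_obs();m=ctrl.camera_model("wrist");p,d=ctrl.capture("wrist");n=sys.argv[1]
cv2.imwrite(f"pics/{n}.png",p);np.savez(f"pics/{n}.npz",d=d,C=cloud(m,d),W=m["world_from_camera"])
print(o["t"],o["tcp_pos"].round(4),o["eef_rot"].round(4),o["wrist_force"].round(2),o["qpos"].round(2),np.round(m["world_from_camera"],2).tolist())
E
python3 wc.py w1; python3 - <<'E'
from h import *
z=np.load("pics/w1.npz");P=z["C"].reshape(-1,3);P=P[z["d"].ravel()>0]
for nm,a,b in(("bail",.08,.1),("lid",.057,.067)):
    q=P[(np.hypot(P[:,0]-.488,P[:,1]-.2145)<.035)&(P[:,2]>a)&(P[:,2]<b)]
    print(nm,len(q),q.mean(0).round(4),cv2.minAreaRect(np.float32(q[:,:2]*1000)),cv2.minEnclosingCircle(np.float32(q[:,:2]*1000)))
    v=np.linalg.svd(q[:,:2]-q[:,:2].mean(0),full_matrices=False)[2][0];print(np.degrees(np.arctan2(v[1],v[0])))
E
```

```text
t: 0.52
tcp_pos: [0.2973, 0.395, 0.2435]
eef_rot: [-3.141, -0.0, 2.847]
wrist_force: [-0.0, 0.6, 0.4]
grip_width: 0.0931
t: 0.93
tcp_pos: [0.4341, 0.265, 0.2435]
eef_rot: [-3.141, -0.0, 2.847]
wrist_force: [-0.5, 1.2, 0.3]
grip_width: 0.0933
t: 1.35
tcp_pos: [0.4881, 0.214, 0.2432]
eef_rot: [-3.141, -0.001, -3.102]
wrist_force: [-0.7, 0.5, 0.7]
grip_width: 0.093
t: 1.77
tcp_pos: [0.4877, 0.2147, 0.2434]
eef_rot: [3.142, -0.0, -2.778]
wrist_force: [0.3, 0.1, -1.1]
grip_width: 0.093
1.7667 [0.4877 0.2147 0.2434] [ 3.1415e+00 -5.0000e-04 -2.7784e+00] [ 0.34  0.07 -1.13] [ 0.33  0.32  1.7   0.    1.13 -1.61] [[-0.36, 0.91, 0.22, 0.43], [0.93, 0.35, 0.08, 0.19], [-0.0, 0.24, -0.97, 0.38], [0.0, 0.0, 0.0, 1.0]]
bail 215 [0.4893 0.2159 0.0922] ((489.83624267578125, 215.9240264892578), (6.306951522827148, 39.253726959228516), 21.21579360961914) ((489.04400634765625, 215.6165008544922), 19.647706985473633)
111.01300477772469
lid 1307 [0.4879 0.2155 0.062 ] ((489.7246398925781, 216.32781982421875), (54.763126373291016, 53.772560119628906), 21.106163024902344) ((489.7721862792969, 216.20635986328125), 27.63536834716797)
20.033706521927712
```

Wrist view fit: can at (0.4893, 0.2160), bail at 111.0°, tool at 110.8°. Descend, grip, lift.

```bash
python3 -m jog '[{"gripper":0,"slide":[-0.004,0.0013,0.06],"turn":0},{"gripper":0,"slide":[0,0,0.07],"turn":0},{"gripper":0,"slide":[0,0,0.07],"turn":0},{"gripper":0,"slide":[0,0,0.07],"turn":0},{"gripper":0,"slide":[0,0,0.05],"turn":0}]'
python3 -m jog '[{"gripper":0,"slide":[0,0,0.03],"turn":0},{"gripper":0,"slide":[0,0,0.0165],"turn":0},{"gripper":0,"slide":[0,0,0],"turn":0},{"gripper":0,"slide":[0,0,0],"turn":0},{"gripper":1,"slide":[0,0,0],"turn":0}]'
python3 -m jog '[{"gripper":1,"slide":[0,0,0],"turn":0},{"gripper":1,"slide":[0,0,0],"turn":0},{"gripper":1,"slide":[0,0,0],"turn":0},{"gripper":1,"slide":[0,0,0],"turn":0},{"gripper":1,"slide":[0,0,0],"turn":0}]'
python3 -m jog '[{"gripper":1,"slide":[0,0,0],"turn":0},{"gripper":1,"slide":[0,0,0],"turn":0},{"gripper":1,"slide":[0,0,0],"turn":0},{"gripper":1,"slide":[0,0,0],"turn":0},{"gripper":1,"slide":[0,0,0],"turn":0}]'

```

```text
t: 2.23
tcp_pos: [0.4884, 0.2157, 0.081]
eef_rot: [3.142, -0.002, -2.778]
wrist_force: [0.6, 0.9, -1.0]
grip_width: 0.0932
t: 2.65
tcp_pos: [0.4901, 0.2163, 0.0616]
eef_rot: [-3.142, 0.002, -2.776]
wrist_force: [-0.3, -0.8, 0.2]
grip_width: 0.0898
t: 3.07
tcp_pos: [0.4895, 0.2161, 0.0606]
eef_rot: [-3.142, 0.0, -2.775]
wrist_force: [0.0, 0.3, 0.2]
grip_width: 0.0579
t: 3.48
tcp_pos: [0.4895, 0.2159, 0.0605]
eef_rot: [-3.141, 0.0, -2.775]
wrist_force: [-0.5, -2.2, 4.1]
grip_width: 0.0535
```

```bash
python3 -m jog '[{"gripper":1,"slide":[0,0,-0.01],"turn":0},{"gripper":1,"slide":[0,0,-0.03],"turn":0},{"gripper":1,"slide":[0,0,-0.06],"turn":0},{"gripper":1,"slide":[0,0,-0.07],"turn":0},{"gripper":1,"slide":[0,0,-0.06],"turn":0}]'
python3 -m jog '[{"gripper":1,"slide":[0,0,-0.05],"turn":0},{"gripper":1,"slide":[0,0,-0.03],"turn":0},{"gripper":1,"slide":[0,0,0],"turn":0.0415},{"gripper":1,"slide":[0,0,0],"turn":0.0415},{"gripper":1,"slide":[0,0,0],"turn":0.0415}]'
python3 -m jog '[{"gripper":1,"slide":[0,0,0],"turn":0},{"gripper":1,"slide":[0,0,0],"turn":0},{"gripper":1,"slide":[0,0,0],"turn":0},{"gripper":1,"slide":[0,0,0],"turn":0},{"gripper":1,"slide":[0,0,0],"turn":0}]'
python3 - <<'E'
from h import *
p,d=ctrl.capture("wrist");f=[]
for i in range(3):
    f.append(ctrl.get_obs()["wrist_force"]);ctrl.capture("wrist")
print(np.round(f,2)); o=ctrl.get_obs();print(o["tcp_pos"],o["eef_rot"],o["effort"])
E
```

```text
t: 3.9
tcp_pos: [0.4886, 0.216, 0.1764]
eef_rot: [3.141, -0.002, -2.775]
wrist_force: [0.8, 0.8, -7.6]
grip_width: 0.0538
t: 4.32
tcp_pos: [0.4886, 0.216, 0.2149]
eef_rot: [3.142, -0.002, -2.965]
wrist_force: [-0.2, 0.4, -8.3]
grip_width: 0.0536
t: 4.73
tcp_pos: [0.4893, 0.216, 0.2152]
eef_rot: [-3.142, -0.0, -2.961]
wrist_force: [-0.1, -0.1, -7.2]
grip_width: 0.0533
[[-0.62  0.07 -7.43]
 [-0.74  0.31 -7.44]
 [ 0.72  0.49 -7.3 ]]
[0.48940749 0.21604158 0.21532659] [-3.14156843e+00 -1.26024275e-04 -2.96131125e+00] [ 4.43407000e-03 -5.26458049e+01 -2.99191475e+01 -2.11017752e-03
  8.59251036e-02 -8.12054757e-03]
```

Weight about 7.4 N, so I expect roughly 79 mm of hook travel. Next, the standoff in front of the hook.

```bash
python3 -m jog '[{"gripper":1,"slide":[0.0113,-0.04,0],"turn":0},{"gripper":1,"slide":[0.0113,-0.0662,0],"turn":0},{"gripper":1,"slide":[0.0113,-0.0662,0],"turn":0},{"gripper":1,"slide":[0.0113,-0.0662,0],"turn":0},{"gripper":1,"slide":[0.0113,-0.0662,0],"turn":0}]'
python3 -m jog '[{"gripper":1,"slide":[0.0113,-0.0662,0],"turn":0},{"gripper":1,"slide":[0.0113,-0.0662,0],"turn":0},{"gripper":1,"slide":[0,-0.026,0],"turn":0},{"gripper":1,"slide":[0,0,0],"turn":0},{"gripper":1,"slide":[0,0,0],"turn":0}]'
python3 wc.py w2
python3 - <<'E'
from h import *
p,d=ctrl.capture("scene");m=ctrl.camera_model("scene");C=cloud(m,d);np.save("pics/s2.npy",C)
w=cv2.imread("pics/w2.png")
a=cv2.resize(p[120:240,190:350],(640,480),interpolation=cv2.INTER_CUBIC)[:, :]
cv2.imwrite("pics/v2.png",np.hstack([cv2.resize(a,(400,300)),cv2.resize(w,(400,300))]))
P=C.reshape(-1,3)
u=np.array([.984,.179]);n=np.array([-.179,.984]);S=np.array([.561,-.0065])
for nm,Q in(("scene",P),("wrist",np.load("pics/w2.npz")["C"].reshape(-1,3))):
    s=(Q[:,:2]-S)@u;t=(Q[:,:2]-S)@n;k=(s>-.03)&(s<.06)&(abs(t)<.012)&(Q[:,2]>.2)&(Q[:,2]<.26)
    print(nm,k.sum())
    for s0 in np.arange(-.03,.06,.006):
        j=k&(s>=s0)&(s<s0+.006)
        if j.any(): print(round(s0*1000),j.sum(),"t",np.round(t[j].mean()*1000,1),"z max/mean",np.round([Q[j,2].max()*1000,Q[j,2].mean()*1000],1))
E
```

```text
t: 5.35
tcp_pos: [0.4887, 0.0597, 0.2155]
eef_rot: [-3.141, 0.0, -2.961]
wrist_force: [1.1, -0.7, -7.6]
grip_width: 0.0536
t: 5.77
tcp_pos: [0.492, -0.0194, 0.2154]
eef_rot: [3.141, 0.0, -2.963]
wrist_force: [0.4, 1.6, -7.2]
grip_width: 0.0537
5.7667 [ 0.492  -0.0194  0.2154] [ 3.1414e+00  1.0000e-04 -2.9632e+00] [ 0.37  1.64 -7.17] [-0.13  0.28  1.83  0.    1.03 -1.88] [[-0.18, 0.96, 0.23, 0.43], [0.98, 0.17, 0.04, -0.03], [-0.0, 0.24, -0.97, 0.36], [0.0, 0.0, 0.0, 1.0]]
scene 10
42 2 t -1.2 z max/mean [242.9 242.7]
48 4 t -0.3 z max/mean [242.2 241.4]
54 4 t 0.3 z max/mean [244.6 242.2]
wrist 0
```

View pics/v2.png

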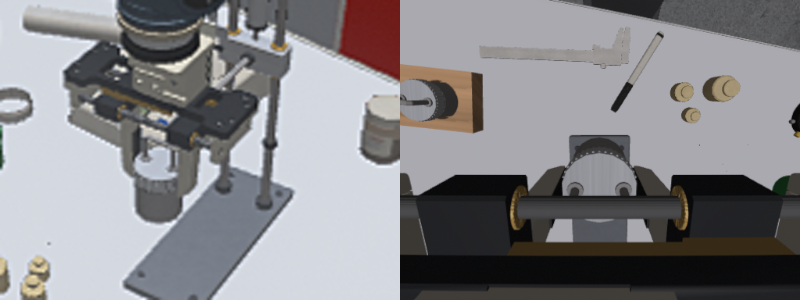

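The view shows the can held squarely, with the hook rod behind the gripper at crop (235,70). Before entering I check the held can's lid and bail heights.

```bash
python3 - <<'E'
from h import *
for nm,Q in(("scene",np.load("pics/s2.npy").reshape(-1,3)),("wrist",np.load("pics/w2.npz")["C"].reshape(-1,3))):
    r=np.hypot(Q[:,0]-.492,Q[:,1]+.0194)
    for lab,lo,hi in(("lid",.208,.226),("bail",.23,.256)):
        q=Q[(r<.024)&(Q[:,2]>lo)&(Q[:,2]<hi)];
        if len(q):print(nm,lab,len(q),q.mean(0).round(4),np.percentile(q[:,2],[10,50,90]).round(4))
E
```

```text
scene lid 144 [ 0.4883 -0.0184  0.2168] [0.2146 0.2164 0.219 ]
scene bail 45 [ 0.4882 -0.0199  0.2433] [0.2358 0.2451 0.2481]
wrist lid 3489 [ 0.4838 -0.0209  0.2173] [0.2162 0.217  0.2191]
wrist bail 36 [ 0.4896 -0.0203  0.231 ] [0.2302 0.2308 0.2321]
```

```bash
python3 -m jog '[{"gripper":1,"slide":[-0.014,0,0],"turn":0},{"gripper":1,"slide":[-0.02,0,0],"turn":0},{"gripper":1,"slide":[-0.015,0,0],"turn":0},{"gripper":1,"slide":[-0.01,0,0],"turn":0},{"gripper":1,"slide":[0,0,0],"turn":0}]'
```

```text
t: 6.28
tcp_pos: [0.5222, -0.0131, 0.2153]
eef_rot: [-3.142, 0.001, -2.961]
wrist_force: [0.0, -0.1, -6.9]
grip_width: 0.0536
```

Lid top 0.217 (tip bottom is at 0.220) and bail underside 0.243 (tip top 0.240): 3 mm clearance on both sides.

```bash
python3 -m jog '[{"gripper":1,"slide":[-0.008,0,0],"turn":0},{"gripper":1,"slide":[-0.008,0,0],"turn":0},{"gripper":1,"slide":[-0.008,0,0],"turn":0},{"gripper":1,"slide":[-0.008,0,0],"turn":0},{"gripper":1,"slide":[0,0,0],"turn":0}]'
python3 -m jog '[{"gripper":1,"slide":[-0.008,0,0],"turn":0},{"gripper":1,"slide":[-0.008,0,0],"turn":0},{"gripper":1,"slide":[-0.008,0,0],"turn":0},{"gripper":1,"slide":[-0.008,0,0],"turn":0},{"gripper":1,"slide":[-0.008,0,0],"turn":0}]'
python3 -m jog '[{"gripper":1,"slide":[-0.006,0,0],"turn":0},{"gripper":1,"slide":[0,0,0],"turn":0},{"gripper":1,"slide":[0,0,0],"turn":0},{"gripper":1,"slide":[0,0,0],"turn":0},{"gripper":1,"slide":[0,0,0],"turn":0}]'
python3 - <<'E'
from h import *
for n in("scene","top"):
    p,d=ctrl.capture(n);cv2.imwrite(f"pics/{n}3.png",p);C=cloud(ctrl.camera_model(n),d);np.save(f"pics/{n}3.npy",C)
a=cv2.imread("pics/scene3.png")[105:225,210:370];cv2.imwrite("pics/v3.png",cv2.resize(a,(640,480),interpolation=cv2.INTER_CUBIC))
E
```

```text
t: 6.7
tcp_pos: [0.5375, -0.0107, 0.2154]
eef_rot: [-3.141, 0.001, -2.962]
wrist_force: [0.7, -0.8, -7.2]
grip_width: 0.0536
t: 7.12
tcp_pos: [0.5569, -0.0071, 0.2154]
eef_rot: [3.142, 0.0, -2.962]
wrist_force: [0.6, 0.5, -6.7]
grip_width: 0.053
t: 7.53
tcp_pos: [0.5592, -0.0067, 0.2154]
eef_rot: [3.142, -0.0, -2.962]
wrist_force: [-0.3, 0.5, -7.4]
grip_width: 0.0534
```

View pics/v3.png

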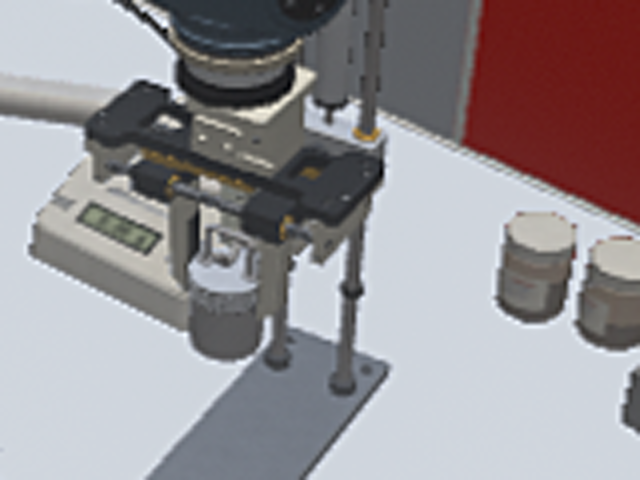

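The bail is over the hook, with the tip visible through it at crop (225,255). Lowering to just above contact, then slowly.

```bash
python3 -m jog '[{"gripper":1,"slide":[-0.002,0,0.005],"turn":0},{"gripper":1,"slide":[-0.002,0,0.005],"turn":0},{"gripper":1,"slide":[0,0,0.005],"turn":0},{"gripper":1,"slide":[0,0,0.005],"turn":0},{"gripper":1,"slide":[0,0,0.004],"turn":0}]'
python3 -m jog '[{"gripper":1,"slide":[0,0,0.003],"turn":0},{"gripper":1,"slide":[0,0,0.003],"turn":0},{"gripper":1,"slide":[0,0,0.003],"turn":0},{"gripper":1,"slide":[0,0,0.003],"turn":0},{"gripper":1,"slide":[0,0,0.003],"turn":0}]'
python3 -m jog '[{"gripper":1,"slide":[0,0,0.003],"turn":0},{"gripper":1,"slide":[0,0,0.003],"turn":0},{"gripper":1,"slide":[0,0,0.003],"turn":0},{"gripper":1,"slide":[0,0,0.003],"turn":0},{"gripper":1,"slide":[0,0,0.003],"turn":0}]'
python3 -m jog '[{"gripper":1,"slide":[0,0,0.003],"turn":0},{"gripper":1,"slide":[0,0,0.003],"turn":0},{"gripper":1,"slide":[0,0,0.003],"turn":0},{"gripper":1,"slide":[0,0,0.003],"turn":0},{"gripper":1,"slide":[0,0,0.003],"turn":0}]'

```

```text
t: 8.05
tcp_pos: [0.5612, -0.0063, 0.2029]
eef_rot: [3.141, -0.0, -2.962]
wrist_force: [0.2, 0.1, -8.0]
grip_width: 0.0533
t: 8.47
tcp_pos: [0.5614, -0.0063, 0.1958]
eef_rot: [-3.142, 0.0, -2.962]
wrist_force: [0.1, -0.6, -6.6]
grip_width: 0.0534
t: 8.88
tcp_pos: [0.5614, -0.0063, 0.1883]
eef_rot: [-3.142, 0.0, -2.962]
wrist_force: [0.1, -0.8, -5.9]
grip_width: 0.0535
t: 9.3
tcp_pos: [0.5614, -0.0063, 0.1808]
eef_rot: [-3.142, 0.0, -2.962]
wrist_force: [0.5, 0.6, -6.4]
grip_width: 0.0532
```

```bash
cat > avg.py <<'E'
from h import *
f=[];e=[]
for i in range(8):
    ctrl.capture("wrist");o=ctrl.get_obs();f.append(o["wrist_force"]);e.append(o["effort"])
f=np.array(f);print(o["t"],o["tcp_pos"].round(4),f.mean(0).round(2),f[:,2].std().round(2),np.mean(e,0).round(3))
E
python3 avg.py
```

```text
9.7 [ 0.5614 -0.0063  0.181 ] [ 0.04 -0.06 -5.66] 0.33 [-4.0000e-02 -5.5857e+01 -2.8343e+01 -4.2000e-02  1.5000e-02 -0.0000e+00]
```

The load transfer matches the model (5.66 N still carried, about 19.5 mm of travel). Continue.

```bash
python3 -m jog '[{"gripper":1,"slide":[0,0,0.003],"turn":0},{"gripper":1,"slide":[0,0,0.004],"turn":0},{"gripper":1,"slide":[0,0,0.004],"turn":0},{"gripper":1,"slide":[0,0,0.004],"turn":0},{"gripper":1,"slide":[0,0,0.004],"turn":0}]'
python3 -m jog '[{"gripper":1,"slide":[0,0,0.004],"turn":0},{"gripper":1,"slide":[0,0,0.004],"turn":0},{"gripper":1,"slide":[0,0,0.004],"turn":0},{"gripper":1,"slide":[0,0,0.004],"turn":0},{"gripper":1,"slide":[0,0,0.004],"turn":0}]'
python3 -m jog '[{"gripper":1,"slide":[0,0,0.004],"turn":0},{"gripper":1,"slide":[0,0,0.004],"turn":0},{"gripper":1,"slide":[0,0,0.004],"turn":0},{"gripper":1,"slide":[0,0,0.004],"turn":0},{"gripper":1,"slide":[0,0,0.004],"turn":0}]'
python3 -m jog '[{"gripper":1,"slide":[0,0,0.004],"turn":0},{"gripper":1,"slide":[0,0,0.004],"turn":0},{"gripper":1,"slide":[0,0,0.004],"turn":0},{"gripper":1,"slide":[0,0,0.003],"turn":0},{"gripper":1,"slide":[0,0,0.002],"turn":0}]'
python3 avg.py
```

```text
t: 10.12
tcp_pos: [0.5614, -0.0063, 0.1712]
eef_rot: [-3.142, 0.0, -2.962]
wrist_force: [0.2, 0.4, -4.2]
grip_width: 0.0532
t: 10.53
tcp_pos: [0.5614, -0.0063, 0.1613]
eef_rot: [-3.142, 0.0, -2.962]
wrist_force: [-0.0, -0.1, -3.3]
grip_width: 0.0534
t: 10.95
tcp_pos: [0.5614, -0.0063, 0.1513]
eef_rot: [-3.142, 0.0, -2.962]
wrist_force: [0.2, 0.8, -2.0]
grip_width: 0.0531
t: 11.37
tcp_pos: [0.5614, -0.0063, 0.1427]
eef_rot: [-3.142, 0.0, -2.962]
wrist_force: [-0.2, 0.1, -1.9]
grip_width: 0.0533
11.7667 [ 0.5614 -0.0063  0.143 ] [-0.18 -0.   -2.14] 0.52 [-1.0000e-01 -5.5041e+01 -2.5482e+01 -5.7000e-02 -1.3000e-02 -0.0000e+00]
```

```bash
python3 -m jog '[{"gripper":1,"slide":[0,0,0.003],"turn":0},{"gripper":1,"slide":[0,0,0.004],"turn":0},{"gripper":1,"slide":[0,0,0.004],"turn":0},{"gripper":1,"slide":[0,0,0.004],"turn":0},{"gripper":1,"slide":[0,0,0.004],"turn":0}]'
python3 -m jog '[{"gripper":1,"slide":[0,0,0.004],"turn":0},{"gripper":1,"slide":[0,0,0.004],"turn":0},{"gripper":1,"slide":[0,0,0.004],"turn":0},{"gripper":1,"slide":[0,0,0.004],"turn":0},{"gripper":1,"slide":[0,0,0.004],"turn":0}]'
python3 -m jog '[{"gripper":1,"slide":[0,0,0.003],"turn":0},{"gripper":1,"slide":[0,0,0.002],"turn":0},{"gripper":1,"slide":[0,0,0.001],"turn":0},{"gripper":1,"slide":[0,0,0],"turn":0},{"gripper":1,"slide":[0,0,0],"turn":0}]'
python3 avg.py;python3 avg.py
```

```text
t: 12.18
tcp_pos: [0.5613, -0.0063, 0.1331]
eef_rot: [3.142, -0.0, -2.962]
wrist_force: [-0.4, -0.3, -1.4]
grip_width: 0.0534
t: 12.6
tcp_pos: [0.5614, -0.0062, 0.1232]
eef_rot: [-3.142, 0.0, -2.962]
wrist_force: [-1.2, -0.1, -0.1]
grip_width: 0.0532
t: 13.02
tcp_pos: [0.5614, -0.0063, 0.1205]
eef_rot: [-3.142, 0.0, -2.962]
wrist_force: [-0.5, 0.7, -0.6]
grip_width: 0.0539
13.4167 [ 0.5614 -0.0063  0.1204] [-0.62  0.16 -0.26] 0.46 [-1.1100e-01 -5.4610e+01 -2.3771e+01 -5.8000e-02 -2.0000e-03 -0.0000e+00]
13.8167 [ 0.5614 -0.0063  0.1204] [-0.11  0.2  -0.11] 0.33 [-1.0200e-01 -5.4617e+01 -2.3698e+01 -5.8000e-02  3.1000e-02 -0.0000e+00]
```

Residual about 0.2 N (2 mm). One more 1.5 mm, then release.

```bash
python3 -m jog '[{"gripper":1,"slide":[0,0,0.0015],"turn":0},{"gripper":1,"slide":[0,0,0.0015],"turn":0},{"gripper":1,"slide":[0,0,0],"turn":0},{"gripper":1,"slide":[0,0,0],"turn":0},{"gripper":1,"slide":[0,0,0],"turn":0}]'
python3 -m jog '[{"gripper":0,"slide":[0,0,0],"turn":0},{"gripper":0,"slide":[0,0,0],"turn":0},{"gripper":0,"slide":[0,0,0],"turn":0},{"gripper":0,"slide":[0,0,0],"turn":0},{"gripper":0,"slide":[0,0,0],"turn":0}]'
python3 -m jog '[{"gripper":0,"slide":[0,0,0],"turn":0},{"gripper":0,"slide":[0,0,0],"turn":0},{"gripper":0,"slide":[0,0,0],"turn":0},{"gripper":0,"slide":[0,0,0],"turn":0},{"gripper":0,"slide":[0,0,0],"turn":0}]'
python3 wc.py w4
python3 -m jog '[{"gripper":0,"slide":[0,0,0],"turn":0},{"gripper":0,"slide":[0,0,0],"turn":0},{"gripper":0,"slide":[0,0,0],"turn":0},{"gripper":0,"slide":[0,0,0],"turn":0},{"gripper":0,"slide":[0,0,0],"turn":0}]'
python3 -m jog '[{"gripper":0,"slide":[0,0,0],"turn":0},{"gripper":0,"slide":[0,0,0],"turn":0},{"gripper":0,"slide":[0,0,0],"turn":0},{"gripper":0,"slide":[0,0,0],"turn":0},{"gripper":0,"slide":[0,0,0],"turn":0}]'
python3 wc.py w5
python3 - <<'E'
from h import *
for n in("w4","w5"):
    Q=np.load(f"pics/{n}.npz")["C"].reshape(-1,3);o=ctrl.get_obs()["tcp_pos"]
    q=Q[(np.hypot(Q[:,0]-o[0],Q[:,1]-o[1])<.035)&(Q[:,2]>.1)&(Q[:,2]<.135)]
    print(len(q),q.mean(0).round(4),np.percentile(q[:,2],[10,50,90]).round(4),cv2.minEnclosingCircle(np.float32(q[:,:2]*1000)))
p,d=ctrl.capture("scene");np.save("pics/s5.npy",cloud(ctrl.camera_model("scene"),d))
a=cv2.resize(p[115:235,210:370],(480,360),interpolation=cv2.INTER_CUBIC);w=cv2.resize(cv2.imread("pics/w5.png"),(320,240));w=cv2.copyMakeBorder(w,0,120,0,0,0)
cv2.imwrite("pics/v5.png",np.hstack([a,w]))
E
```

```text
t: 14.23
tcp_pos: [0.5613, -0.0063, 0.1189]
eef_rot: [3.142, -0.0, -2.962]
wrist_force: [0.2, 0.3, 0.0]
grip_width: 0.0534
t: 14.65
tcp_pos: [0.5614, -0.0063, 0.1189]
eef_rot: [-3.142, 0.0, -2.962]
wrist_force: [0.6, -0.2, -0.4]
grip_width: 0.0821
t: 15.07
tcp_pos: [0.5613, -0.0063, 0.1189]
eef_rot: [-3.142, -0.0, -2.962]
wrist_force: [0.9, -0.4, 0.4]
grip_width: 0.0931
15.0667 [ 0.5613 -0.0063  0.1189] [-3.1416 -0.     -2.9616] [ 0.93 -0.42  0.36] [-0.09  0.53  1.73 -0.    0.89 -1.84] [[-0.18, 0.96, 0.23, 0.5], [0.98, 0.18, 0.04, -0.02], [-0.0, 0.24, -0.97, 0.26], [0.0, 0.0, 0.0, 1.0]]
t: 15.53
tcp_pos: [0.5614, -0.0063, 0.1189]
eef_rot: [-3.142, 0.0, -2.962]
wrist_force: [-0.4, 0.4, 0.5]
grip_width: 0.093
t: 15.95
tcp_pos: [0.5613, -0.0063, 0.1189]
eef_rot: [-3.142, -0.0, -2.962]
wrist_force: [-0.3, -0.4, -0.3]
grip_width: 0.093
15.95 [ 0.5613 -0.0063  0.1189] [-3.1416 -0.     -2.9616] [-0.28 -0.37 -0.27] [-0.09  0.53  1.73 -0.    0.89 -1.84] [[-0.18, 0.96, 0.23, 0.5], [0.98, 0.18, 0.04, -0.02], [-0.0, 0.24, -0.97, 0.26], [0.0, 0.0, 0.0, 1.0]]
4688 [ 0.5502 -0.0079  0.1198] [0.1171 0.1201 0.1223] ((561.1653442382812, -5.779040336608887), 27.615131378173828)
4687 [ 0.5503 -0.0078  0.1198] [0.1171 0.1201 0.1223] ((561.1318969726562, -5.800522804260254), 27.667720794677734)
```

View pics/v5.png

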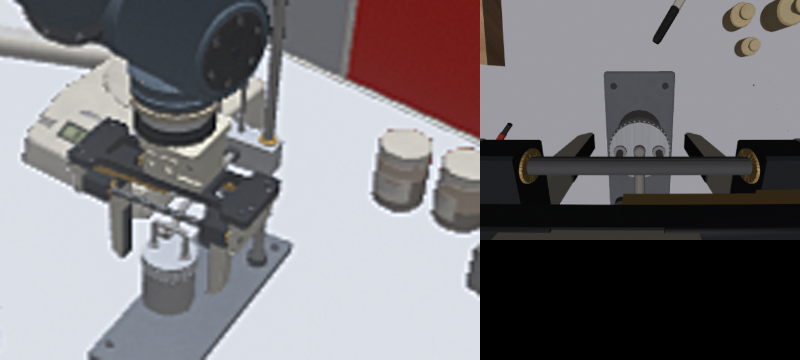

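The can hangs free between the open fingers, and two pictures 0.9 s apart show the same lid position. I wait a bit more, then regrip.

```bash
python3 -m jog '[{"gripper":0,"slide":[0,0,0],"turn":0},{"gripper":0,"slide":[0,0,0],"turn":0},{"gripper":0,"slide":[0,0,0],"turn":0},{"gripper":0,"slide":[0,0,0],"turn":0},{"gripper":0,"slide":[0,0,0],"turn":0}]'
python3 -m jog '[{"gripper":0,"slide":[0,0,0],"turn":0},{"gripper":0,"slide":[0,0,0],"turn":0},{"gripper":0,"slide":[0,0,0],"turn":0},{"gripper":0,"slide":[0,0,0],"turn":0},{"gripper":0,"slide":[0,0,0],"turn":0}]'
python3 -m jog '[{"gripper":0,"slide":[0,0,0],"turn":0},{"gripper":0,"slide":[0,0,0],"turn":0},{"gripper":0,"slide":[0,0,0],"turn":0},{"gripper":0,"slide":[0,0,0],"turn":0},{"gripper":0,"slide":[0,0,0],"turn":0}]'
python3 -m jog '[{"gripper":0.2,"slide":[0,0,0],"turn":0},{"gripper":0.3,"slide":[0,0,0],"turn":0},{"gripper":0.35,"slide":[0,0,0],"turn":0},{"gripper":0.37,"slide":[0,0,0],"turn":0},{"gripper":0.39,"slide":[0,0,0],"turn":0}]'
python3 -m jog '[{"gripper":0.41,"slide":[0,0,0],"turn":0},{"gripper":0.43,"slide":[0,0,0],"turn":0},{"gripper":0.5,"slide":[0,0,0],"turn":0},{"gripper":1,"slide":[0,0,0],"turn":0},{"gripper":1,"slide":[0,0,0],"turn":0}]'
python3 -m jog '[{"gripper":1,"slide":[0,0,0],"turn":0},{"gripper":1,"slide":[0,0,0],"turn":0},{"gripper":1,"slide":[0,0,0],"turn":0},{"gripper":1,"slide":[0,0,0],"turn":0},{"gripper":1,"slide":[0,0,0],"turn":0}]'
python3 avg.py
```

```text
t: 16.47
tcp_pos: [0.5613, -0.0063, 0.1189]
eef_rot: [-3.142, -0.0, -2.962]
wrist_force: [0.6, -0.4, -0.5]
grip_width: 0.0929
t: 16.88
tcp_pos: [0.5613, -0.0063, 0.1189]
eef_rot: [-3.142, -0.0, -2.962]
wrist_force: [0.2, 0.5, -0.1]
grip_width: 0.0929
t: 17.3
tcp_pos: [0.5613, -0.0063, 0.1189]
eef_rot: [-3.142, -0.0, -2.962]
wrist_force: [-0.6, -0.2, 0.2]
grip_width: 0.0932
t: 17.72
tcp_pos: [0.5613, -0.0063, 0.1189]
eef_rot: [-3.142, 0.0, -2.962]
wrist_force: [-0.6, -0.1, 0.6]
grip_width: 0.0644
t: 18.13
tcp_pos: [0.5614, -0.0063, 0.1189]
eef_rot: [-3.142, 0.0, -2.962]
wrist_force: [0.4, 0.4, -0.1]
grip_width: 0.0537
t: 18.55
tcp_pos: [0.5614, -0.0063, 0.1189]
eef_rot: [-3.142, 0.0, -2.962]
wrist_force: [0.0, 0.4, 0.1]
grip_width: 0.0531
18.95 [ 0.5613 -0.0063  0.1189] [ 0.19  0.04 -0.21] 0.51 [-6.1000e-02 -5.4558e+01 -2.3489e+01 -4.9000e-02  6.6000e-02 -0.0000e+00]
```

```bash
python3 -m jog '[{"gripper":1,"slide":[0,0,-0.002],"turn":0},{"gripper":1,"slide":[0,0,-0.004],"turn":0},{"gripper":1,"slide":[0,0,-0.005],"turn":0},{"gripper":1,"slide":[0,0,-0.005],"turn":0},{"gripper":1,"slide":[0,0,-0.005],"turn":0}]'
python3 -m jog '[{"gripper":1,"slide":[0,0,-0.005],"turn":0},{"gripper":1,"slide":[0,0,-0.005],"turn":0},{"gripper":1,"slide":[0,0,-0.005],"turn":0},{"gripper":1,"slide":[0,0,-0.005],"turn":0},{"gripper":1,"slide":[0,0,-0.005],"turn":0}]'
python3 -m jog '[{"gripper":1,"slide":[0,0,-0.005],"turn":0},{"gripper":1,"slide":[0,0,-0.005],"turn":0},{"gripper":1,"slide":[0,0,-0.005],"turn":0},{"gripper":1,"slide":[0,0,-0.005],"turn":0},{"gripper":1,"slide":[0,0,-0.005],"turn":0}]'
python3 -m jog '[{"gripper":1,"slide":[0,0,-0.005],"turn":0},{"gripper":1,"slide":[0,0,-0.005],"turn":0},{"gripper":1,"slide":[0,0,-0.005],"turn":0},{"gripper":1,"slide":[0,0,-0.005],"turn":0},{"gripper":1,"slide":[0,0,-0.005],"turn":0}]'
python3 -m jog '[{"gripper":1,"slide":[0,0,-0.005],"turn":0},{"gripper":1,"slide":[0,0,-0.005],"turn":0},{"gripper":1,"slide":[0,0,-0.005],"turn":0},{"gripper":1,"slide":[0,0,-0.005],"turn":0},{"gripper":1,"slide":[0,0,-0.005],"turn":0}]'
python3 -m jog '[{"gripper":1,"slide":[0,0,-0.004],"turn":0},{"gripper":1,"slide":[0,0,-0.004],"turn":0},{"gripper":1,"slide":[0,0,-0.004],"turn":0},{"gripper":1,"slide":[0,0,-0.004],"turn":0},{"gripper":1,"slide":[0,0,-0.004],"turn":0}]'
python3 avg.py
```

```text
t: 19.37
tcp_pos: [0.5613, -0.0063, 0.1297]
eef_rot: [-3.142, -0.0, -2.962]
wrist_force: [0.5, 1.0, -0.8]
grip_width: 0.0535
t: 19.78
tcp_pos: [0.5613, -0.0063, 0.1421]
eef_rot: [3.142, -0.0, -2.962]
wrist_force: [0.5, 0.3, -1.6]
grip_width: 0.0536
t: 20.2
tcp_pos: [0.5613, -0.0063, 0.1546]
eef_rot: [3.142, -0.0, -2.962]
wrist_force: [-0.2, -0.2, -2.5]
grip_width: 0.0537
t: 20.62
tcp_pos: [0.5612, -0.0063, 0.167]
eef_rot: [3.142, -0.0, -2.962]
wrist_force: [0.9, -0.1, -5.6]
grip_width: 0.0536
t: 21.03
tcp_pos: [0.5613, -0.0063, 0.1796]
eef_rot: [3.142, -0.0, -2.962]
wrist_force: [-0.0, -1.3, -5.7]
grip_width: 0.0535
t: 21.45
tcp_pos: [0.5613, -0.0063, 0.1895]
eef_rot: [3.142, -0.0, -2.962]
wrist_force: [0.1, -0.2, -5.8]
grip_width: 0.0535
21.85 [ 0.5613 -0.0063  0.1893] [-0.   -0.04 -6.12] 0.6 [-4.0000e-03 -5.5858e+01 -2.8751e+01 -3.2000e-02  9.1000e-02  0.0000e+00]
```

```bash
python3 -m jog '[{"gripper":1,"slide":[0,0,-0.003],"turn":0},{"gripper":1,"slide":[0,0,-0.003],"turn":0},{"gripper":1,"slide":[0,0,-0.003],"turn":0},{"gripper":1,"slide":[0,0,-0.003],"turn":0},{"gripper":1,"slide":[0,0,-0.003],"turn":0}]'
python3 -m jog '[{"gripper":1,"slide":[0,0,-0.003],"turn":0},{"gripper":1,"slide":[0,0,-0.003],"turn":0},{"gripper":1,"slide":[0,0,-0.003],"turn":0},{"gripper":1,"slide":[0,0,-0.003],"turn":0},{"gripper":1,"slide":[0,0,-0.003],"turn":0}]'
python3 -m jog '[{"gripper":1,"slide":[0,0,-0.005],"turn":0},{"gripper":1,"slide":[0,0,-0.005],"turn":0},{"gripper":1,"slide":[0,0,-0.005],"turn":0},{"gripper":1,"slide":[0,0,-0.004],"turn":0},{"gripper":1,"slide":[0,0,-0.003],"turn":0}]'
python3 avg.py
python3 - <<'E'
from h import *
p,d=ctrl.capture("scene");a=p[105:225,210:370];cv2.imwrite("pics/v6.png",cv2.resize(a,(640,480),interpolation=cv2.INTER_CUBIC))
Q=cloud(ctrl.camera_model("scene"),d).reshape(-1,3);o=ctrl.get_obs()["tcp_pos"];r=np.hypot(Q[:,0]-o[0],Q[:,1]-o[1])
for lo,hi in((.207,.2225),(.2225,.236),(.236,.256)):
    q=Q[(r<.024)&(Q[:,2]>lo)&(Q[:,2]<hi)];print(len(q),q.mean(0).round(4),np.median(q[:,2]))
E
```

```text
t: 22.27
tcp_pos: [0.5613, -0.0063, 0.197]
eef_rot: [3.142, -0.0, -2.962]
wrist_force: [0.5, 0.8, -6.9]
grip_width: 0.0534
t: 22.68
tcp_pos: [0.5613, -0.0063, 0.2045]
eef_rot: [3.142, -0.0, -2.962]
wrist_force: [-0.7, -0.2, -8.3]
grip_width: 0.0538
t: 23.1
tcp_pos: [0.5614, -0.0063, 0.2157]
eef_rot: [-3.142, 0.0, -2.962]
wrist_force: [-0.8, 0.1, -8.0]
grip_width: 0.0533
23.5 [ 0.5613 -0.0063  0.2153] [ 0.33 -0.24 -7.25] 0.49 [-1.0000e-03 -5.5936e+01 -3.0383e+01 -3.3000e-02  8.7000e-02  0.0000e+00]
105 [ 0.5563 -0.0075  0.2164] 0.21635450474646545
41 [ 0.5577 -0.0081  0.2291] 0.2289769471286902
41 [ 0.556  -0.0084  0.244 ] 0.24425083353179433
```

View pics/v6.png

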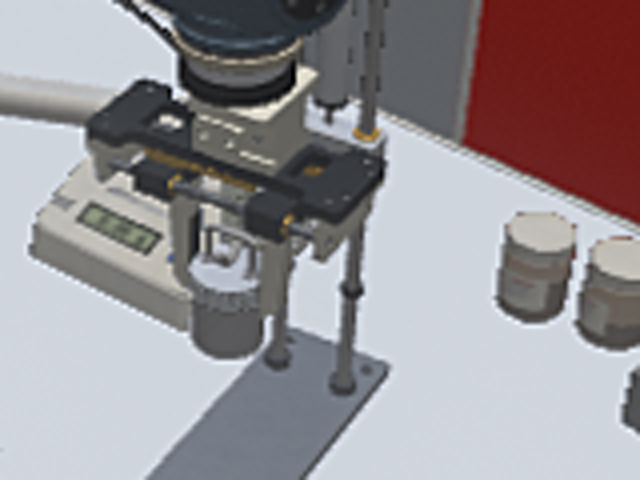

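This is the same picture as at entry: full weight back in the grip, with the tip free in the bail at (225,255). Retracting 70 mm.

```bash
python3 -m jog '[{"gripper":1,"slide":[0.005,0,0],"turn":0},{"gripper":1,"slide":[0.008,0,0],"turn":0},{"gripper":1,"slide":[0.008,0,0],"turn":0},{"gripper":1,"slide":[0.008,0,0],"turn":0},{"gripper":1,"slide":[0.008,0,0],"turn":0}]'
python3 -m jog '[{"gripper":1,"slide":[0.008,0,0],"turn":0},{"gripper":1,"slide":[0.008,0,0],"turn":0},{"gripper":1,"slide":[0.008,0,0],"turn":0},{"gripper":1,"slide":[0.01,0,0],"turn":0},{"gripper":1,"slide":[0.012,0,0],"turn":0}]'
python3 -m jog '[{"gripper":1,"slide":[0.015,0,0],"turn":0},{"gripper":1,"slide":[0.015,0,0],"turn":0},{"gripper":1,"slide":[0.015,0,0],"turn":0},{"gripper":1,"slide":[0.012,0,0],"turn":0},{"gripper":1,"slide":[0,0,0],"turn":0}]'
python3 -m jog '[{"gripper":1,"slide":[0,0,0],"turn":0},{"gripper":1,"slide":[0,0,0],"turn":0},{"gripper":1,"slide":[0,0,0],"turn":0},{"gripper":1,"slide":[0,0,0],"turn":0},{"gripper":1,"slide":[0,0,0],"turn":0}]'
python3 - <<'E'
from h import *
p,d=ctrl.capture("top");cv2.imwrite("pics/top7.png",p);m=ctrl.camera_model("top");C=cloud(m,d)
for n in("top",):
    P=C.reshape(-1,3)
    k=(P[:,0]>.41)&(P[:,0]<.55)&(P[:,1]<-.19)&(P[:,1]>-.45)
    q=P[k&(P[:,2]>.028)&(P[:,2]<.04)];print(cv2.minAreaRect(np.float32(q[:,:2]*1000)),q[:,2].mean())
p,d=ctrl.capture("scene");P=cloud(ctrl.camera_model("scene"),d).reshape(-1,3)
k=(P[:,0]>.41)&(P[:,0]<.55)&(P[:,1]<-.19)&(P[:,1]>-.45);q=P[k&(P[:,2]>.030)&(P[:,2]<.038)];print(cv2.minAreaRect(np.float32(q[:,:2]*1000)))
E
```

```text
t: 23.97
tcp_pos: [0.5426, -0.0097, 0.2154]
eef_rot: [3.142, -0.0, -2.962]
wrist_force: [0.2, 0.0, -7.3]
grip_width: 0.0537
t: 24.38
tcp_pos: [0.5201, -0.0138, 0.2154]
eef_rot: [-3.142, 0.0, -2.962]
wrist_force: [-0.3, -0.3, -7.7]
grip_width: 0.053
t: 24.8
tcp_pos: [0.4913, -0.019, 0.2154]
eef_rot: [3.141, -0.001, -2.962]
wrist_force: [-0.5, -0.4, -6.6]
grip_width: 0.0534
t: 25.22
tcp_pos: [0.4926, -0.0188, 0.2153]
eef_rot: [3.142, -0.0, -2.962]
wrist_force: [0.2, -0.1, -8.1]
grip_width: 0.0533
((480.6941223144531, -321.14337158203125), (90.95108032226562, 216.28135681152344), 3.9247641563415527) 0.034128198398857036
((478.23577880859375, -323.054443359375), (94.62602996826172, 216.33682250976562), 4.421457290649414)
```

The rack gives the pocket at about (0.484, -0.379), and the weighed can agrees with the rack pose. I move beside the pocket so the wrist camera can see it.

```bash
python3 -m jog '[{"gripper":1,"slide":[0,-0.04,0],"turn":0},{"gripper":1,"slide":[0,-0.07,0],"turn":0},{"gripper":1,"slide":[0,-0.075,0],"turn":0},{"gripper":1,"slide":[0,-0.075,0],"turn":0},{"gripper":1,"slide":[0,-0.075,0],"turn":0}]'
python3 -m jog '[{"gripper":1,"slide":[0,-0.075,0],"turn":0},{"gripper":1,"slide":[0,-0.075,0],"turn":0},{"gripper":1,"slide":[0,-0.075,0],"turn":0},{"gripper":1,"slide":[-0.01,-0.07,0],"turn":0},{"gripper":1,"slide":[0,-0.065,0],"turn":0}]'
python3 -m jog '[{"gripper":1,"slide":[0,0,0],"turn":0.07},{"gripper":1,"slide":[0,0,0],"turn":0},{"gripper":1,"slide":[0,0,0],"turn":0},{"gripper":1,"slide":[0,0,0],"turn":0},{"gripper":1,"slide":[0,0,0],"turn":0}]'
python3 wc.py w8
```

```text
t: 25.73
tcp_pos: [0.5226, -0.1853, 0.2154]
eef_rot: [-3.142, 0.0, -2.961]
wrist_force: [0.4, 1.2, -7.8]
grip_width: 0.0531
t: 26.15
tcp_pos: [0.56, -0.3618, 0.215]
eef_rot: [3.142, 0.0, -2.962]
wrist_force: [-0.1, 0.5, -7.3]
grip_width: 0.0535
t: 26.57
tcp_pos: [0.5597, -0.3588, 0.2155]
eef_rot: [3.141, -0.0, -3.064]
wrist_force: [0.1, -0.1, -6.4]
grip_width: 0.0536
26.5667 [ 0.5597 -0.3588  0.2155] [ 3.1414e+00 -1.0000e-04 -3.0637e+00] [ 0.15 -0.06 -6.36] [-0.64  0.59  1.35  0.    1.2  -2.29] [[-0.08, 0.97, 0.24, 0.5], [1.0, 0.08, 0.02, -0.36], [-0.0, 0.24, -0.97, 0.36], [0.0, 0.0, 0.0, 1.0]]
```

View pics/w8.png

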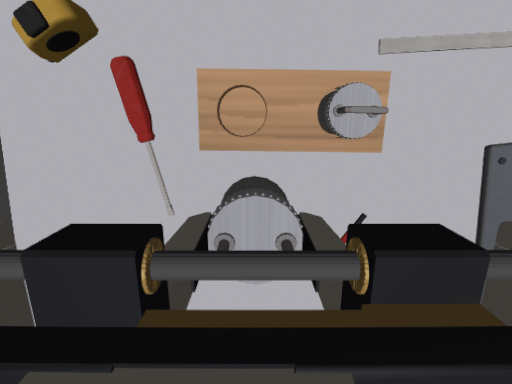

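The free pocket is fully visible at (242,110) and the weighed can is at (355,110). The held can is at (255,240). Fitting the pocket rim from depth and edges.

```bash
python3 - <<'E'
from h import *
z=np.load("pics/w8.npz");C=z["C"];m=ctrl.camera_model("wrist");m=dict(m,world_from_camera=z["W"])
sub=C[75:148,205:285];q=sub[(sub[...,2]>.008)&(sub[...,2]<.02)];print("floor",len(q),q.mean(0).round(4),cv2.minEnclosingCircle(np.float32(q[:,:2]*1000)))
mask=np.zeros(C.shape[:2],np.uint8);mask[70:155,196:392]=(abs(C[70:155,196:392,2]-.034)<.005)
q=C[mask>0];print("rack",cv2.minAreaRect(np.float32(q[:,:2]*1000)),q[:,2].mean())
hole=np.zeros_like(mask);hole[80:142,212:275]=1-mask[80:142,212:275]
cs=max(cv2.findContours(hole,cv2.RETR_EXTERNAL,cv2.CHAIN_APPROX_NONE)[0],key=cv2.contourArea)
w=plane(m,cs[:,0],.034);print("rim",cv2.fitEllipse(np.float32(w[:,:2]*1000)),cv2.fitEllipse(cs))
l=C[195:250,205:305];q=l[(l[...,2]>.212)&(l[...,2]<.223)];print("held lid",q.mean(0).round(4),cv2.minEnclosingCircle(np.float32(q[:,:2]*1000)))
o=ctrl.get_obs();print(o["tcp_pos"],o["eef_rot"])
E
```

```text
floor 1850 [ 0.4838 -0.3798  0.0142] ((484.3355712890625, -379.6299743652344), 28.640880584716797)
rack ((480.2733154296875, -321.7593994140625), (90.65391540527344, 216.32505798339844), 3.920565128326416) 0.033983452147632695
rim ((484.49664306640625, -379.349365234375), (54.941619873046875, 55.03190231323242), 108.6991195678711) ((241.42355346679688, 110.5241470336914), (48.19087600708008, 50.12751388549805), 171.4365234375)
held lid [ 0.5497 -0.3591  0.2166] ((557.87939453125, -358.6419982910156), 28.217529296875)
[ 0.55971789 -0.3589447   0.21560718] [ 3.14157058e+00  2.47880415e-05 -3.06414201e+00]
```

Pocket at (0.4843, -0.3794). Moving over it and down to just above the rack top.

```bash
python3 -m jog '[{"gripper":1,"slide":[0.0384,-0.00725,0],"turn":0},{"gripper":1,"slide":[0.0384,-0.00725,0],"turn":0},{"gripper":1,"slide":[0.0384,-0.00725,0],"turn":0},{"gripper":1,"slide":[0.0384,-0.00725,0],"turn":0},{"gripper":1,"slide":[0,0,0.03],"turn":0}]'
python3 -m jog '[{"gripper":1,"slide":[0,0,0.06],"turn":0},{"gripper":1,"slide":[0,0,0.06],"turn":0},{"gripper":1,"slide":[0,0,0.05],"turn":0},{"gripper":1,"slide":[0,0,0.024],"turn":0},{"gripper":1,"slide":[0,0,0],"turn":0}]'
python3 -m jog '[{"gripper":1,"slide":[0,0,0],"turn":0},{"gripper":1,"slide":[0,0,0],"turn":0},{"gripper":1,"slide":[0,0,0],"turn":0},{"gripper":1,"slide":[0,0,0],"turn":0},{"gripper":1,"slide":[0,0,0],"turn":0}]'
python3 - <<'E'
from h import *
o=ctrl.get_obs();print(o["tcp_pos"],o["eef_rot"])
for n in("scene","top"):
    p,d=ctrl.capture(n);P=cloud(ctrl.camera_model(n),d).reshape(-1,3)
    k=np.hypot(P[:,0]-.4843,P[:,1]+.3794)<.035
    q=P[k&(P[:,2]>.04)&(P[:,2]<.075)];print(n,len(q),q.mean(0).round(4) if len(q) else 0,q.min(0).round(4) if len(q) else 0)
    if n=="scene": cv2.imwrite("pics/v9.png",cv2.resize(p[240:345,290:430],(640,480),interpolation=cv2.INTER_CUBIC))
E
```

```text
t: 27.03
tcp_pos: [0.4825, -0.3812, 0.2033]
eef_rot: [-3.138, 0.002, -3.066]
wrist_force: [0.6, -1.3, -6.8]
grip_width: 0.0534
t: 27.45
tcp_pos: [0.4833, -0.3787, 0.1011]
eef_rot: [3.138, -0.003, -3.065]
wrist_force: [-0.0, 0.3, -6.8]
grip_width: 0.0532
t: 27.87
tcp_pos: [0.4844, -0.3803, 0.1043]
eef_rot: [-3.141, 0.001, -3.067]
wrist_force: [0.7, 0.6, -7.2]
grip_width: 0.0532
[ 0.4843882  -0.38027189  0.10434004] [-3.14051520e+00  9.65383066e-04 -3.06654688e+00]
scene 174 [ 0.4637 -0.3873  0.0601] [ 0.4552 -0.4071  0.0411]
top 0 0 0
```

View pics/v9.png

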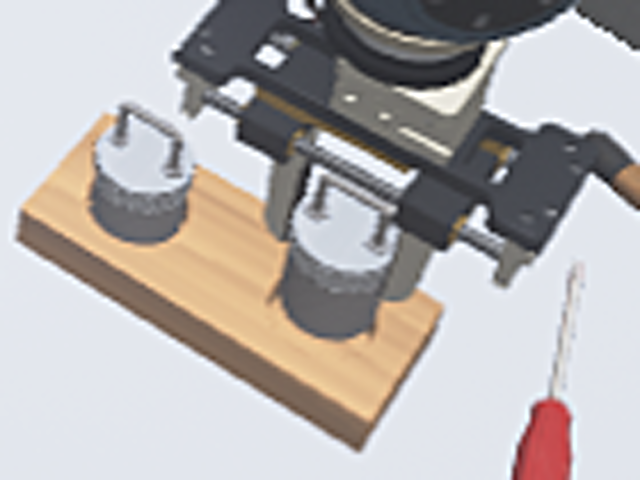

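The can is centred over the pocket (crop 340,290), and the fingers stay clear of the weighed can. Small correction, then lower.

```bash
python3 -m jog '[{"gripper":1,"slide":[0,0.001,0],"turn":0},{"gripper":1,"slide":[0,0,0.004],"turn":0},{"gripper":1,"slide":[0,0,0.004],"turn":0},{"gripper":1,"slide":[0,0,0.004],"turn":0},{"gripper":1,"slide":[0,0,0.004],"turn":0}]'
python3 -m jog '[{"gripper":1,"slide":[0,0,0.004],"turn":0},{"gripper":1,"slide":[0,0,0.004],"turn":0},{"gripper":1,"slide":[0,0,0.004],"turn":0},{"gripper":1,"slide":[0,0,0.004],"turn":0},{"gripper":1,"slide":[0,0,0],"turn":0}]'
python3 avg.py
```

```text
t: 28.38
tcp_pos: [0.484, -0.3795, 0.0951]
eef_rot: [3.141, -0.0, -3.067]
wrist_force: [0.0, 0.9, -7.2]
grip_width: 0.0537
t: 28.8
tcp_pos: [0.4839, -0.3794, 0.0869]
eef_rot: [3.141, -0.0, -3.067]
wrist_force: [-0.2, -0.5, -7.6]
grip_width: 0.0536
29.2 [ 0.4841 -0.3795  0.0875] [-0.13 -0.24 -7.71] 0.29 [-3.0000e-03 -6.5735e+01 -2.6040e+01 -5.5000e-02  4.0000e-02  0.0000e+00]
```

The underside is at 0.027, inside the pocket, with no contact. Lower to the floor.

```bash
python3 -m jog '[{"gripper":1,"slide":[0,0,0.004],"turn":0},{"gripper":1,"slide":[0,0,0.004],"turn":0},{"gripper":1,"slide":[0,0,0.004],"turn":0},{"gripper":1,"slide":[0,0,0.004],"turn":0},{"gripper":1,"slide":[0,0,0.004],"turn":0}]'
python3 -m jog '[{"gripper":1,"slide":[0,0,0.002],"turn":0},{"gripper":1,"slide":[0,0,0.002],"turn":0},{"gripper":1,"slide":[0,0,0.002],"turn":0},{"gripper":1,"slide":[0,0,0],"turn":0},{"gripper":1,"slide":[0,0,0],"turn":0}]'
python3 avg.py
```

```text
t: 29.62
tcp_pos: [0.484, -0.3795, 0.0771]
eef_rot: [3.141, -0.0, -3.067]
wrist_force: [0.6, 0.2, -7.2]
grip_width: 0.0534
t: 30.03
tcp_pos: [0.4842, -0.3795, 0.075]
eef_rot: [-3.141, 0.0, -3.067]
wrist_force: [-1.7, 2.8, 2.9]
grip_width: 0.0536
30.4333 [ 0.4842 -0.3796  0.075 ] [-2.28  3.3   5.77] 0.93 [-5.1500e-01 -5.9339e+01 -2.4107e+01 -3.2500e-01 -1.3190e+00  3.2000e-02]
```

Floor contact at TCP 0.075, as expected. Relieve slightly, release, rise.

```bash
python3 -m jog '[{"gripper":1,"slide":[0,0,-0.001],"turn":0},{"gripper":1,"slide":[0,0,0],"turn":0},{"gripper":0,"slide":[0,0,0],"turn":0},{"gripper":0,"slide":[0,0,0],"turn":0},{"gripper":0,"slide":[0,0,0],"turn":0}]'
python3 -m jog '[{"gripper":0,"slide":[0,0,0],"turn":0},{"gripper":0,"slide":[0,0,0],"turn":0},{"gripper":0,"slide":[0,0,0],"turn":0},{"gripper":0,"slide":[0,0,0],"turn":0},{"gripper":0,"slide":[0,0,0],"turn":0}]'
python3 -m jog '[{"gripper":0,"slide":[0,0,-0.02],"turn":0},{"gripper":0,"slide":[0,0,-0.04],"turn":0},{"gripper":0,"slide":[0,0,-0.06],"turn":0},{"gripper":0,"slide":[0,0,-0.07],"turn":0},{"gripper":0,"slide":[0,0,-0.07],"turn":0}]'
python3 -m jog '[{"gripper":0,"slide":[0.05,0,-0.04],"turn":0},{"gripper":0,"slide":[0.05,0,0],"turn":0},{"gripper":0,"slide":[0,0,0],"turn":0},{"gripper":0,"slide":[0,0,0],"turn":0},{"gripper":0,"slide":[0,0,0],"turn":0}]'
python3 wc.py w10; python3 - <<'E'
from h import *
Q=np.load("pics/w10.npz")["C"].reshape(-1,3);r=np.hypot(Q[:,0]-.4843,Q[:,1]+.3794)<.033
for lo,hi in((.069,.082),(.095,.115)):
    q=Q[r&(Q[:,2]>lo)&(Q[:,2]<hi)];print(len(q),q.mean(0).round(4),cv2.minEnclosingCircle(np.float32(q[:,:2]*1000)))
    A=np.c_[q[:,:2]-q[:,:2].mean(0),np.ones(len(q))];print("slope",np.linalg.lstsq(A,q[:,2],rcond=None)[0].round(4))
for n in("scene","top"):
    p,d=ctrl.capture(n);P=cloud(ctrl.camera_model(n),d).reshape(-1,3);cv2.imwrite(f"pics/{n}10.png",p)
    s=(P[:,:2]-[.561,-.0065])@[.984,.179];t=(P[:,:2]-[.561,-.0065])@[-.179,.984]
    for a,b in((-.025,-.012),(-.004,.006),(.035,.06)):
        k=(s>a)&(s<b)&(abs(t)<.01)&(P[:,2]>.1)&(P[:,2]<.3);print(n,a,k.sum(),np.median(P[k,2]).round(4) if k.any() else None)
w=cv2.resize(cv2.imread("pics/w10.png"),(400,300));cv2.imwrite("pics/v10.png",np.hstack([cv2.resize(cv2.imread("pics/scene10.png"),(400,300)),w]))
E
```

```text
t: 30.85
tcp_pos: [0.4843, -0.3798, 0.075]
eef_rot: [-3.141, 0.001, -3.067]
wrist_force: [0.3, 0.2, -0.2]
grip_width: 0.069
t: 31.27
tcp_pos: [0.4841, -0.3795, 0.0749]
eef_rot: [-3.142, 0.0, -3.067]
wrist_force: [0.3, -0.1, 1.0]
grip_width: 0.0926
t: 31.68
tcp_pos: [0.4838, -0.3793, 0.2069]
eef_rot: [3.141, -0.0, -3.067]
wrist_force: [0.4, 0.3, -1.0]
grip_width: 0.0924
t: 32.1
tcp_pos: [0.4345, -0.3833, 0.2253]
eef_rot: [-3.141, 0.0, -3.067]
wrist_force: [0.6, -1.1, 0.0]
grip_width: 0.0929
32.1 [ 0.4345 -0.3833  0.2253] [-3.1413e+00  4.0000e-04 -3.0669e+00] [ 0.56 -1.11  0.01] [-0.8   0.42  1.59  0.    1.12 -2.45] [[-0.08, 0.97, 0.24, 0.37], [1.0, 0.07, 0.02, -0.39], [-0.0, 0.24, -0.97, 0.37], [0.0, 0.0, 0.0, 1.0]]
1436 [ 0.48   -0.3796  0.0758] ((484.176025390625, -379.3369140625), 27.723388671875)
slope [0.0215 0.0019 0.0758]
247 [ 0.4834 -0.3792  0.1059] ((482.6188659667969, -379.15020751953125), 19.50414276123047)
slope [0.6062 0.0427 0.1059]
scene -0.025 12 0.2345
scene -0.004 10 0.2278
scene 0.035 0 None
top -0.025 4 0.2404
top -0.004 7 0.2279
top 0.035 22 0.2441
```

View pics/v10.png

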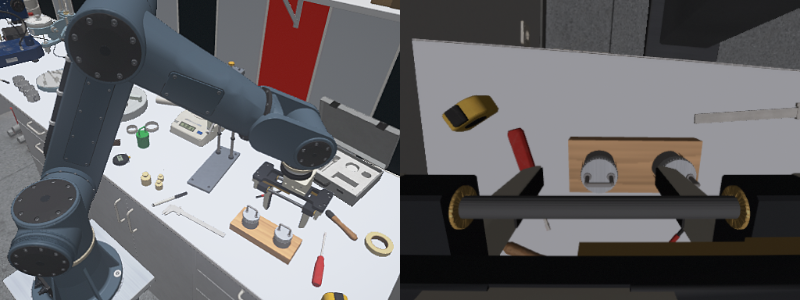

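The can stands upright in the free pocket: lid centre (0.4842, -0.3793), lid top 0.076, tilt about 0.02 rad. The hook is back at 0.228 to 0.244, the same as at the start, and the arm is clear. Handing in.

```bash
python3 -c "
from bench import ctrl
print(ctrl.hand_in())"
```

```text
the job is handed in; nothing more can be done
None
```

I weighed the sample can and stood it in the rack's free pocket, then handed the job in at about 32 s of the 72 s limit. `hand_in` reports no verdict, so what follows rests on my own measurements.

- **Weighing:** I hung the can by its bail and lowered it at about 18–30 mm/s until only about 0.1 N was left in the grip, at roughly 80 mm of hook travel. It weighs about 7.4 N (0.75 kg). I let go and left it about 3 s. Two pictures 0.9 s apart showed it not moving.
- **Taking it off:** I regripped it and raised it at about 30 mm/s, slowing to 18 mm/s near the top. The full weight came back into the grip before I drew it off the hook.
- **Placing:** The lid centre is within about 0.2 mm of the measured pocket centre. The lid top is at 0.076 m, so the can is on the pocket floor. Its tilt is about 0.02 rad. The hook reads the same height as at the start, and the gripper is open and clear.

- **Checks that disagreed or are missing:**
  - Single wrist-force readings scattered by about ±1 N, so I relied on averages.
  - While setting the can down, the grip briefly pressed it on the pocket floor with about 6 N, which I relieved before releasing.
  - I could not read the hook's speed directly; I only kept the arm's own motion slow.
  - I checked the weighed can and brass weights only by eye in the last picture, where they looked unmoved.

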